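# Stack the packing, mesh the splined valve handle and hold it down

## Task

Reassemble the stem of the ball valve strapped in the holding fixture: slide the black packing ring down over the splined stem onto its spring seat, then the brass gland follower, nose down, onto the packing. Then lower the blue butterfly handle over the stem, turn it until its splines mesh, slide it down onto the follower and press it against the packing spring until the seat has gone down most of its travel; finish like that, still gripping the handle and pressing, so that a mate can tighten its grub screw from the side. Leave everything else where it stands.

Things in the scene. Friction and masses are not known exactly. Their poses are not given: they have to be found in the camera images.
- valve: fixed: steel ball valve strapped by two pipe nipples (227 mm overall along y, axis 45 mm up) to a grey plate 104 x 206 x 10 mm; origin under the plate's centre, z up. Straps reach 66 mm, the bonnet flange (92 mm across) with its bolts 91.5 mm, the round stuffing box (69 mm across) has its rim 100 mm up; the stem stands upright over the origin
- stem_tip (a point): centre of the top face of the upright steel stem, 143 mm over the bench; z up, x and y point along two of its four equal keys, 90 degrees apart. Keys: 5 mm wide, 26 mm across over opposite keys, on an 18 mm core, tops rounded, running 26 mm down; below them a plain 26 mm shank
- stem (a joint): angle of the stem in the valve, rad, counterclockwise from above; starts anywhere within +/-0.78. Stiff to turn (0.8 N m): it stands still while the handle is turned lightly on its end
- packing_seat (a point): centre of the top face of the steel spring seat, a 49 mm disc round the stem in the mouth of the stuffing box; 103 mm over the bench and 40 mm below the stem's tip when relaxed (3 mm proud of the rim); moves down with the seat
- spring_seat (a joint): how far the spring seat is pressed down, m: 0 relaxed, 0.008 bottomed. It starts to give at about 6 N and takes 1.5 N more for each mm (18 N at the bottom), the weight of what lies on it included; it springs back when let go
- packing_ring: loose black packing ring lying flat, 48 mm outside, 30 mm bore, 12 mm high, 40 g; origin at the centre of its underside, z up
- gland_follower: loose brass gland follower lying nose down: nose 42 mm across and 6 mm high, on it a flange 50 mm across and 8 mm high, 14 mm in all, 30 mm bore, 120 g; origin at the centre of its underside (the nose), z up
- handle: loose blue butterfly valve handle standing upright, 220 g: round hub 46 mm across, 30 mm high, with two flat gripping faces 47 mm apart on its +y and -y sides (26 mm wide, 2 to 28 mm up); two wings 11 mm thick reach 50 mm out along +x and -x, 11 to 30 mm up. Origin at the centre of the hub's underside, z up
- handle_bore (a point): same point as the handle's origin: the mouth of its 30 mm through bore, with four splines in the lowest 22 mm. The four grooves between them lie along the handle's x and y axes, so it fits the stem's keys in four positions 90 degrees apart, with 1.5 mm (some 8 degrees) of play to either side; elsewhere the splines rest on the ends of the keys
- union_fitting: rusty union fitting standing on end, 47x54x47 mm; loose bystander, origin at the centre of its underside
- pipe_coupling: grey pipe coupling standing on end, 44 mm across, 41 mm high; loose bystander, origin at the centre of its underside
- bell_reducer: dark bell reducer standing on end, 54 mm across, 38 mm high; loose bystander, origin at the centre of its underside
- tape_roll: flat spool of white thread seal tape with tan flanges, 49 mm across, 14 mm high (not a part of the valve); loose bystander, origin at the centre of its underside
- carton: small white carton with an orange lid, 76x53x62 mm; loose bystander, origin at the centre of its underside
Mind the look-alikes: they are no part of the job. Leave any pink look-alike of the gland_follower alone.

How it is judged:
By the outcome, as a careful person would: the job done as asked, in the order asked, and still so for the second after the job is handed in, while the arm keeps its last pose, push and grip.
It also fails if it takes over 72 s, if anything falls off the work surface, if the arm or the gripper's body presses on something with over 40 N, if the wrist force passes 120 N, or if a joint passes its speed limit or range.

## Robot

A 6-joint arm with a two-finger parallel gripper is mounted at the origin on a cart in front of the work surface, level with it; the furniture and walls round the work are solid. World frame = base frame: x ahead of the robot, y to its left, z up, the work surface at z = 0. Lengths are in m, angles in rad, forces in N, time in s.
With the tool pointing down it reaches from about 0.275 to 0.85 m from the base axis. Payload 19 kg.
Tool frame: the origin (TCP) lies midway between the tips of the shut fingers; the grasp point (between the pads) lies manip.grip_depth behind it (manip.grip_depth is the distance from the TCP to the grasp point, in m); z points along the fingers, y is the line along which they close (so a half turn about z gives the same grasp; the last joint's range is limited). The gripper opens to 85 mm and grips with 20 to 120 N. Pads are 22 mm wide; open, the fingers measure 114 mm over their backs; the gripper's body (76 mm by 85 mm) begins 54 mm behind the grasp point. The pads swing forward as they close: fully open they stand 13 mm farther back than shut.
Start: joints at [-0.134, 0.15, 1.437, -0, 1.554, -0.134], TCP at [0.575, -0, 0.231] pointing down, gripper open.
Joint ranges: [-2.8, 2.8], [-0.68, 2.1], [0.12, 2.68], [-1.39, 4.53], [0.16, 2.79], [-2.81, 2.81]. Speed limits (rad/s): [1.89, 1.89, 2.22, 3.01, 3.01, 3.01].

## Interface

Orientations are given as a rotation vector (axis times angle).
In Python, from rig import manip, cams, hand_in gives the robot as it stands. The module is installed in compiled form; this text tells all that it offers.
- The arm moves only by the tool apply_moves, never from a script. Its argument "steps" is one flat list of numbers, 5 for each row, row after row: the shift along the tool's x, y, z in mm, then the turn about the tool's z in degrees, then the finger opening in mm, from 0 to 85.4. A call has 1 to 10 rows; each row is the pose to reach, as a shift and turn from the pose commanded when the call began, along the tool's axes at that moment; what a row does not reach only later rows make up. A row lasts 1/12 s, in which the tool goes at most 41.7 mm and 7.16 degrees, less where a joint would pass 70% of its speed; a pose out of reach is approached as far as the arm can. A call with a gripper value outside its range is refused whole. The fingers move at their own pace and stop on an object; "squeeze" is the grip in N (left out, the last holds). Time passes only in rows, so rows that repeat a pose let the fingers close. It gives the time, the measured TCP pose, the force, the opening and the grip force at its end, in the units of the state.
- manip.observe(): the state, without advancing time (a new reading comes with each control period).
- cams.camera(name): name is "scene" or "side" or "wrist"; returns a dict with "frame" (384x512x3 uint8, blue, green, red), "range_z" (384x512 float32, m along the optical axis (not along the pixel's ray), 0 where there is no reading), "fov_y" (degrees; the focal length in pixels is half the picture's height over the tangent of half this angle, whatever the lens; pixels are square), "cx", "cy" (the principal point, pixels), "eye" and "orientation" of the camera in the world; the wrist camera has in their place "T_tool_cam" (4x4, takes a point from camera to tool coordinates, whose origin is the TCP and whose axes are the flange's). Camera axes: x right, y up, looking along -z (the intrinsics and any distortion apply to the point x, -y, -z); pixel columns grow to the right and rows downward; lengths in m; the calibration is good to about 2 mm. A picture is of the moment at which its call begins: read the wrist's pose just before it.
- hand_in(): hands the job in; it is judged then, once.
Trained networks look in the newest picture that a camera, given by its name, has taken for a name from the list of things; names that differ only in an ending like _2 or _b are one class to them, and where a whole thing is asked for, a point or a joint stands for the part that bears it (a point fixed in the world has none). Each returns a list of dicts, best first, with "conf" (0 to 1); they miss things now and then, are a little off and sometimes report something else, mostly with a low value. They report only what shows in the picture. A call takes as long as a camera call. They do not tell look-alikes from the thing itself.
- cams.search_frame(camera, query): "box" ([left, top, width, height] in pixels, round what is visible of it).
- cams.masks_of(camera, query): "region" (384x512 bool, what is visible of it) and "box" ([left, top, width, height] in pixels, round what is visible of it).
- cams.landmark_of(camera, query): "centre" ([column, row] in pixels: a listed point, or the origin of a listed thing).
The state is a dict: "t": time; "joint_positions": joint angles; "joint_velocities": joint speeds; "joint_torque": joint torques, N m; "position": TCP position; "orientation": TCP orientation; "force": force on the tool from outside, world axes, zero at the start; "torque": the same for the moment, N m; "opening": opening from 0.0 (shut) to 1.0 (fully open); "gripper_force": force on a finger pad.
Only numpy, scipy, OpenCV 4.12 (cv2) and the standard library are available. Lean on these libraries where they do the work, as an engineer would, in place of code of your own. Each camera call takes 0.05 s, during which the arm holds its last target. There are 200 camera calls.

## Working session

There is one attempt and no reset: what is moved stays moved. The work goes in short steps, Python scripts to look and compute and a tool call to move; the robot and the scene stay as the last step left them, time stands still between calls to the robot, and variables do not carry over. Pictures are saved under pics/ and viewed, at most 10 in all, crops included, and the job is handed in when it is done.

Besides the shell and the picture viewer there is one more tool, called after "Call:" in YAML: its name, and indented under it one key for each argument. apply_moves: Moves the arm, as the interface text tells. Its arguments: {"type":"object","properties":{"steps":{"type":"array"},"squeeze":{"type":"number"}},"required":["steps"]}

```bash
mkdir -p pics; cat > h.py <<'E'
import numpy as np, cv2
from scipy.spatial.transform import Rotation as R
from rig import manip, cams, hand_in
def shot(n):
    s=manip.observe(); c=cams.camera(n)
    if n=="wrist":
        T=np.eye(4);T[:3,:3]=R.from_rotvec(s["orientation"]).as_matrix();T[:3,3]=s["position"]
        c["T"]=T@np.array(c["T_tool_cam"])
    else:
        T=np.eye(4);o=np.array(c["orientation"],float)
        T[:3,:3]=o if o.shape==(3,3) else R.from_rotvec(o).as_matrix();T[:3,3]=c["eye"];c["T"]=T
    c["f"]=192/np.tan(np.radians(c["fov_y"])/2)
    return c
def ray(c,u,v):
    d=np.array([(u-c["cx"])/c["f"],-(v-c["cy"])/c["f"],-1.]);return c["T"][:3,:3]@d
def atz(c,u,v,z):
    d=ray(c,u,v);e=c["T"][:3,3];return e+d*(z-e[2])/d[2]
def cloud(c):
    v,u=np.mgrid[:384,:512];z=c["range_z"]
    P=np.stack([(u-c["cx"])/c["f"]*z,-(v-c["cy"])/c["f"]*z,-z],-1)
    P=P@c["T"][:3,:3].T+c["T"][:3,3];P[z<=0]=np.nan;return P
E
python3 - <<'E'
from h import *
s=manip.observe();print({k:np.round(v,3) for k,v in s.items()},manip.grip_depth)
ims=[]
for n in("scene","side","wrist"):
    c=shot(n);print(n,{k:np.round(v,3) for k,v in c.items() if k not in("frame","range_z","T","T_tool_cam")},np.round(c["T"],3).tolist())
    P=cloud(c);im=c["frame"].copy();ims.append(im)
    for q in ["valve","packing_ring","gland_follower","handle","tape_roll","union_fitting","pipe_coupling","bell_reducer","carton"]:
        for d in cams.masks_of(n,q)[:3]:
            p=P[d["region"]];p=p[~np.isnan(p[:,0])]
            if len(p)<5:continue
            print(n,q,round(d["conf"],2),d["box"],np.round(np.median(p,0),3),np.round(np.percentile(p,[2,98],axis=0),3).tolist())
    for q in("stem_tip","packing_seat","handle_bore","packing_ring","gland_follower","handle"):
        print(n,q,[(round(d["conf"],2),np.round(d["centre"])) for d in cams.landmark_of(n,q)[:3]])
    cv2.imwrite(f"pics/{n}0.png",im)
cv2.imwrite("pics/a.png",cv2.resize(ims[0],(800,600)))
cv2.imwrite("pics/b.png",np.hstack([cv2.resize(ims[1],(400,300)),cv2.resize(ims[2],(400,300))]))
E
```

```text
{'t': np.float64(0.0), 'joint_positions': array([-0.134,  0.151,  1.438, -0.   ,  1.554, -0.134]), 'joint_velocities': array([ 0.001, -0.001,  0.001, -0.   ,  0.001,  0.002]), 'joint_torque': array([ 0.0000e+00, -7.1306e+01, -5.7086e+01, -0.0000e+00,  9.0000e-03,
        0.0000e+00]), 'position': array([0.575, 0.   , 0.231]), 'orientation': array([-2.221e+00, -2.221e+00,  1.000e-03]), 'force': array([-0.86 ,  0.883,  0.692]), 'torque': array([0.012, 0.006, 0.008]), 'gripper_force': np.float64(0.0), 'opening': np.float64(0.999)} 0.0187
scene {'fov_y': np.float64(46.91), 'cx': np.float64(257.084), 'cy': np.float64(193.445), 'eye': array([0.047, 0.933, 0.828]), 'orientation': array([ 0.277, -1.28 , -2.413]), 'f': np.float64(442.52)} [[-0.903, 0.249, -0.35, 0.047], [-0.429, -0.505, 0.749, 0.933], [0.009, 0.827, 0.563, 0.828], [0.0, 0.0, 0.0, 1.0]]
scene valve 0.77 [219.0, 194.7, 62.2, 64.7] [0.467 0.057 0.049] [[0.433, -0.067, 0.003], [0.527, 0.134, 0.13]]
scene packing_ring 0.7 [220.0, 282.2, 35.3, 28.7] [0.406 0.282 0.023] [[0.369, 0.256, -0.0], [0.445, 0.302, 0.031]]
scene gland_follo
[... 3914 characters left out ...]
.061] [[0.44, -0.071, 0.008], [0.538, 0.13, 0.142]]
wrist gland_follower 0.87 [192.2, 264.3, 32.7, 32.1] [ 0.5   -0.172  0.013] [[0.478, -0.191, 0.001], [0.522, -0.146, 0.015]]
wrist tape_roll 0.72 [146.6, 134.9, 50.2, 48.1] [0.497 0.036 0.103] [[0.47, 0.005, 0.094], [0.51, 0.049, 0.104]]
wrist bell_reducer 0.66 [286.3, 266.2, 39.8, 43.3] [ 0.643 -0.166  0.022] [[0.62, -0.196, 0.003], [0.667, -0.151, 0.039]]
wrist stem_tip [(0.74, array([157., 166.])), (0.49, array([302., 279.]))]
wrist packing_seat [(0.57, array([169., 157.]))]
wrist handle_bore [(0.24, array([154., 166.]))]
wrist packing_ring []
wrist gland_follower [(0.88, array([209., 274.])), (0.84, array([121., 237.]))]
wrist handle []
```

View pics/a.png

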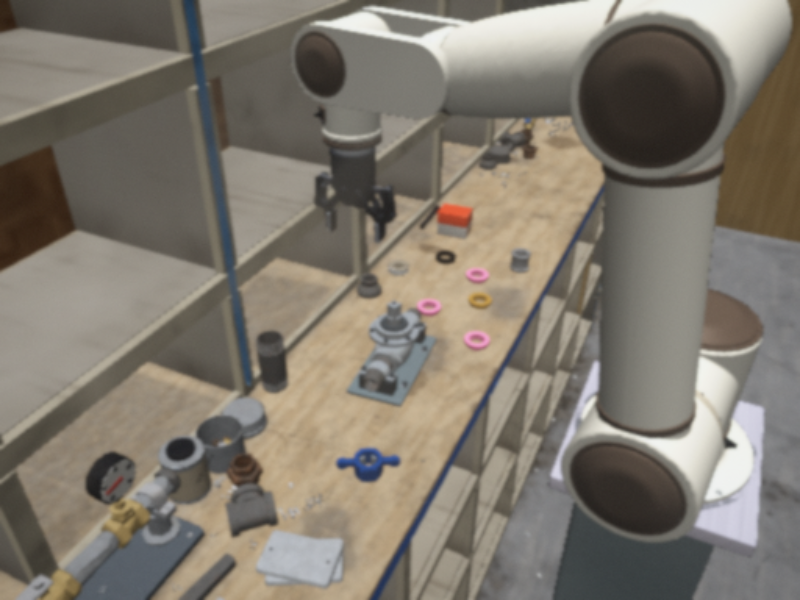

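View pics/b.png

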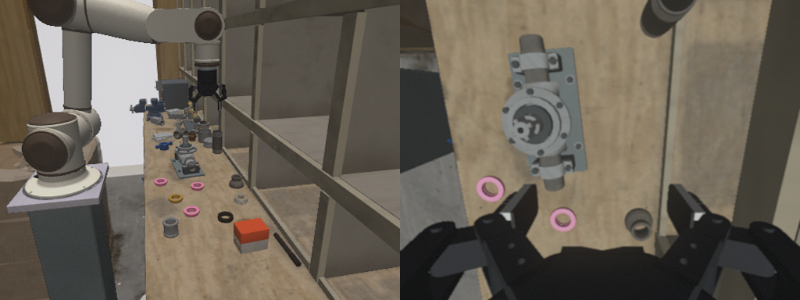

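The scene shows (in the enlarged view) the blue handle at (368,462), the valve at (395,335), the black ring at (446,257), tape at (398,268). Of the follower-like rings, brass is at (480,299), and pink ones are at (429,306), (477,274) and (477,340). Brass fits the description and the pinks are look-alikes. I'll confirm with a crop and get positions.

```bash
python3 - <<'E'
from h import *
a=cv2.imread("pics/scene0.png")[140:230,225:345];b=cv2.imread("pics/side0.png")[215:305,195:315]
cv2.imwrite("pics/c.png",np.vstack([cv2.resize(x,None,fx=3.3,fy=3.3,interpolation=3) for x in(a,b)]))
for n in("scene","side"):
    c=shot(n);P=cloud(c)
    z=P[...,2];g=c["frame"].astype(int);hsv=cv2.cvtColor(c["frame"],cv2.COLOR_BGR2HSV)
    box=(P[...,0]>.3)&(P[...,0]<.7)&(P[...,1]>-.45)&(P[...,1]<.4)&(z>.004)&(z<.05)
    for nm,m in(("black",(g.max(-1)<50)&box),("brass",(hsv[...,0]>14)&(hsv[...,0]<28)&(hsv[...,1]>150)&box),("blue",(hsv[...,0]>100)&(hsv[...,0]<130)&(hsv[...,1]>150)&box)):
        k,l,st,ce=cv2.connectedComponentsWithStats(m.astype(np.uint8))
        for i in range(1,k):
            if st[i,4]>15:
                p=P[l==i];print(n,nm,st[i],np.round(p.min(0),3),np.round(p.max(0),3))
E
```

```text
scene blue [217 288  36  14  97] [0.371 0.259 0.02 ] [0.446 0.303 0.033]
side black [237 213  18  10  49] [ 0.47  -0.088  0.014] [ 0.525 -0.061  0.046]
side black [279 271  19  14 161] [ 0.527 -0.407  0.004] [ 0.57  -0.363  0.015]
side brass [216 249  18  11 104] [ 0.39  -0.269  0.005] [ 0.435 -0.222  0.017]
```

View pics/c.png

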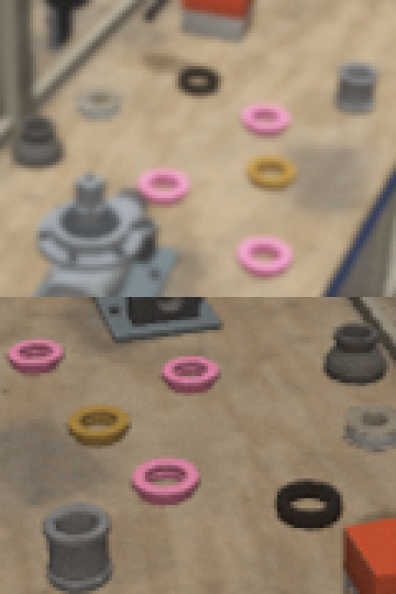

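The crop confirms it: the brass ring at crop (272,172)/(98,424) is the follower, the three pink ones aren't. The black ring is at (198,80)/(309,503). I'll go look from near.

Call:
apply_moves:
  steps: [-34,-7,-2,0,85,-68,-14,-4,0,85,-102,-21,-6,0,85,-136,-28,-8,0,85,-170,-35,-10,0,85,-204,-42,-12,0,85,-238,-49,-14,0,85,-272,-56,-16,0,70,-306,-63,-18,0,60,-330,-75,-20,0,56]

```text
t: 3.33
position: [0.4995, -0.3326, 0.251]
orientation: [-2.222, -2.22, 0.0]
force: [0.8, 0.2, 0.4]
opening: 0.659
gripper_force: 0.0
```

```bash
cat >> h.py <<'E'
def circ(P,m,zlo):
    # centre of top face: points of mask near the top
    p=P[m];p=p[~np.isnan(p[:,0])];p=p[p[:,2]>zlo]
    xy=(p[:,:2]*1e4).astype(np.float32)
    (x,y),r=cv2.minEnclosingCircle(xy);lo,hi=np.percentile(p[:,:2],[1,99],axis=0)
    return np.round([x/1e4,y/1e4,r/1e4,*((lo+hi)/2),*(hi-lo),np.median(p[:,2])],4)
E
python3 - <<'E'
from h import *
s=manip.observe();print(s["t"],s["position"],s["orientation"],s["opening"],s["force"])
c=shot("wrist");P=cloud(c)
cv2.imwrite("pics/d.png",cv2.resize(c["frame"],(800,600)))
hsv=cv2.cvtColor(c["frame"],cv2.COLOR_BGR2HSV)
for q in("packing_ring","gland_follower"):
    for d in cams.masks_of("wrist",q)[:4]:
        print(q,round(d["conf"],2),np.round(d["box"]),np.median(hsv[d["region"]],axis=0),circ(P,d["region"],.008))
E
```

```text
3.3333 [ 0.49948417 -0.33259498  0.2509828 ] [-2.22222409e+00 -2.22043052e+00  4.73688415e-04] 0.6591948255749851 [0.79930293 0.24708602 0.35548736]
packing_ring 0.17 [174.  77.  38.  41.] [ 20. 139. 163.] [ 0.4133 -0.2406  0.025   0.4136 -0.2407  0.047   0.0467  0.0136]
gland_follower 0.97 [173.  78.  40.  39.] [ 20. 139. 164.] [ 0.4133 -0.2403  0.0248  0.4138 -0.2401  0.0459  0.0455  0.0137]
gland_follower 0.9 [238.  12.  40.  47.] [159.  49. 214.] [ 0.4999 -0.1698  0.0249  0.5001 -0.1703  0.0468  0.0472  0.0137]
gland_follower 0.84 [208. 149.  39.  35.] [161.  51. 215.] [ 0.4534 -0.3328  0.0245  0.4535 -0.3322  0.046   0.0464  0.0138]
```

View pics/d.png

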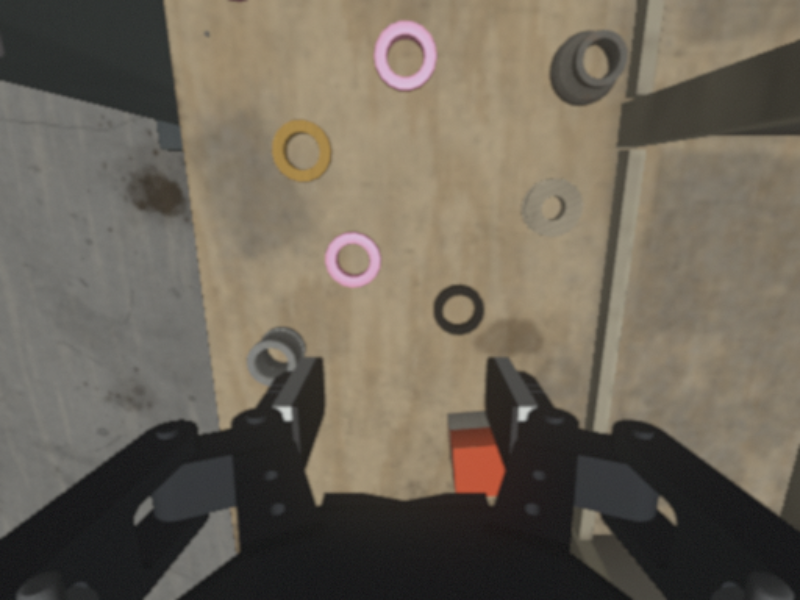

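The wrist view shows brass follower at (302,151), black ring (459,309), pink ones at (405,55) and (353,260), tape at (551,207). Getting ring centre.

```bash
python3 - <<'E'
from h import *
c=shot("wrist");P=cloud(c);m=(c["frame"].max(-1)<75)
m[:170]=0;m[220:]=0;m[:,:270]=0;m[:,318:]=0
v,u=np.nonzero(m);print(len(u),u.min(),u.max(),v.min(),v.max())
print(circ(P,m,.008),atz(c,(u.min()+u.max())/2,(v.min()+v.max())/2,.012))
E
```

```text
414 278 309 183 213
[ 0.5492 -0.3795  0.0228  0.5493 -0.3794  0.0418  0.0432  0.0119] [ 0.54925018 -0.37828182  0.012     ]
```

Call:
apply_moves:
  steps: [-12,12,30,0,56,-24,25,60,0,56,-36,37,90,0,56,-47,49,120,0,56,-47,49,155,0,56,-47,49,171,0,56,-47,49,171,0,56]

```text
t: 4.12
position: [0.5481, -0.3746, 0.0756]
orientation: [-2.215, -2.218, 0.0]
force: [-0.4, 0.2, -1.1]
opening: 0.657
gripper_force: 0.0
```

```bash
python3 - <<'E'
from h import *
s=manip.observe();print(s["t"],s["position"],s["opening"],s["force"])
c=shot("wrist");P=cloud(c);z=P[...,2]
cv2.imwrite("pics/e.png",cv2.resize(c["frame"],(400,300)))
s0=s["position"]
m=(z>.009)&(z<.015)&(abs(P[...,0]-s0[0])<.032)&(abs(P[...,1]-s0[1])<.04)&(c["frame"].max(-1)<75)
print(circ(P,m,.008))
# finger tips
for sgn in(-1,1):
    m=(z<.14)&(z>.03)&(sgn*(P[...,0]-s0[0])>.005)&(abs(P[...,1]-s0[1])<.02);p=P[m]
    print(len(p),np.nanmin(p,0),np.nanmax(p,0))
E
```

```text
4.1167 [ 0.54809801 -0.37459524  0.07563729] 0.6567506693527271 [-0.39073292  0.18736737 -1.10427647]
[ 0.5496 -0.3798  0.0235  0.5495 -0.3797  0.0434  0.0441  0.0117]
6023 [ 0.48704187 -0.38765455  0.07986316] [ 0.52309513 -0.36083314  0.13998922]
6132 [ 0.5738071  -0.38773998  0.07812961] [ 0.61068369 -0.36091289  0.13999155]
```

View pics/e.png

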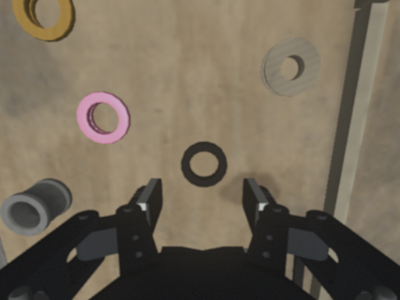

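Call:
apply_moves:
  steps: [-3,1,20,0,56,-3,1,45,0,56,-3,1,62,0,56,-3,1,70,0,56,-3,1,70,0,56,-3,1,70,0,56]

```text
t: 4.67
position: [0.5507, -0.3802, 0.0121]
orientation: [2.22, 2.221, 0.0]
force: [-0.0, -0.0, 0.2]
opening: 0.654
gripper_force: 0.0
```

```bash
python3 - <<'E'
from h import *
s=manip.observe();print(s["t"],s["position"],s["opening"],s["force"])
c=shot("wrist");P=cloud(c);z=P[...,2]
s0=s["position"]
m=(z>.006)&(z<.016)&(abs(P[...,0]-s0[0])<.032)&(abs(P[...,1]-s0[1])<.04)&(c["frame"].max(-1)<75)
print(circ(P,m,.008))
for sgn in(-1,1):
    m=(z<.08)&(z>-.01)&(sgn*(P[...,0]-s0[0])>.005)&(abs(P[...,1]-s0[1])<.011)&(c["frame"].max(-1)>75);p=P[m]
    print(len(p),np.nanmin(p,0),np.nanmax(p,0))
cv2.imwrite("pics/f.png",c["frame"])
print(manip.observe()["position"])
E
```

```text
4.6667 [ 0.55070689 -0.38017858  0.01209763] 0.6543757929856626 [-0.02311526 -0.00197146  0.21042487]
[ 0.5497 -0.3801  0.0238  0.5497 -0.3796  0.0435  0.0445  0.0117]
7655 [ 0.39204861 -0.39117781 -0.00226226] [ 0.54570447 -0.3691815   0.07628569]
6525 [ 0.55589224 -0.39116761 -0.002369  ] [ 0.68712499 -0.36917945  0.07204827]
[ 0.55083638 -0.38040654  0.01242223]
```

Call:
apply_moves:
  steps: [0,-1,5,0,56,0,-1,10,0,56,0,-1,13,0,56,0,-1,13,0,56,0,-1,13,0,40,0,-1,13,0,40,0,-1,13,0,40,0,-1,13,0,40]
  squeeze: 30

```text
t: 5.38
position: [0.5492, -0.3802, -0.0023]
orientation: [2.221, 2.221, -0.0]
force: [0.2, -0.2, 4.4]
opening: 0.547
gripper_force: 33.4
```

Call:
apply_moves:
  steps: [0,-1,3,0,40,0,-1,-20,0,40,0,-1,-55,0,40,0,-1,-95,0,40,0,-1,-135,0,40,15,-3,-175,0,40,45,-10,-200,0,40,80,-20,-220,0,40,115,-30,-225,0,40,150,-40,-225,0,40]

```text
t: 6.22
position: [0.5087, -0.2289, 0.224]
orientation: [2.22, 2.219, 0.001]
force: [0.1, 0.5, -0.9]
opening: 0.546
gripper_force: 32.3
```

Call:
apply_moves:
  steps: [35,-5,0,0,40,70,-10,0,0,40,105,-15,0,0,40,140,-20,0,0,40,170,-20,0,0,40,190,-20,0,0,40,195,-20,0,0,40,195,-20,0,0,40]

```text
t: 6.88
position: [0.4889, -0.0339, 0.2223]
orientation: [-2.219, -2.224, -0.0]
force: [-0.9, -0.4, 0.3]
opening: 0.544
gripper_force: 32.3
```

```bash
python3 - <<'E'
from h import *
s=manip.observe();print(s["t"],s["position"],s["opening"],s["force"],s["gripper_force"])
c=shot("wrist");P=cloud(c);z=P[...,2]
cv2.imwrite("pics/g.png",cv2.resize(c["frame"],(800,600)))
for n,lo,hi in(("tip",.139,.148),("seat",.1015,.107),("rim",.097,.1012),("flange",.08,.095)):
    m=(z>lo)&(z<hi)&(P[...,0]>.42)&(P[...,0]<.56)&(P[...,1]>-.04)&(P[...,1]<.1)
    print(n,m.sum(),circ(P,m,lo), np.round(np.nanmean(P[m],0),4))
for q in("stem_tip","packing_seat"):print(q,[(round(d["conf"],2),np.round(d["centre"],1),atz(c,*d["centre"],.143 if q=="stem_tip" else .103)) for d in cams.landmark_of("wrist",q)[:2]])
E
```

```text
6.8833 [ 0.48885801 -0.03388979  0.2223239 ] 0.5443128506030089 [-0.9172098  -0.41858468  0.34224691] 32.25382251664996
tip 543 [0.4865 0.0261 0.0131 0.4868 0.0262 0.0219 0.0214 0.1426] [0.4866 0.0263 0.1425]
seat 1375 [0.4878 0.0253 0.0322 0.4866 0.026  0.0459 0.0457 0.1028] [0.4867 0.0269 0.1028]
rim 1891 [0.4866 0.0261 0.0343 0.4866 0.0263 0.0652 0.0659 0.0997] [0.4866 0.0273 0.0996]
flange 2930 [0.4866 0.026  0.046  0.4865 0.0262 0.0878 0.0878 0.087 ] [0.4867 0.0291 0.0876]
stem_tip [(0.92, array([256.6, 124.6]), array([0.48737421, 0.02675438, 0.143     ]))]
packing_seat [(0.66, array([256.1, 123.1]), array([0.48662964, 0.0269564 , 0.103     ]))]
```

View pics/g.png

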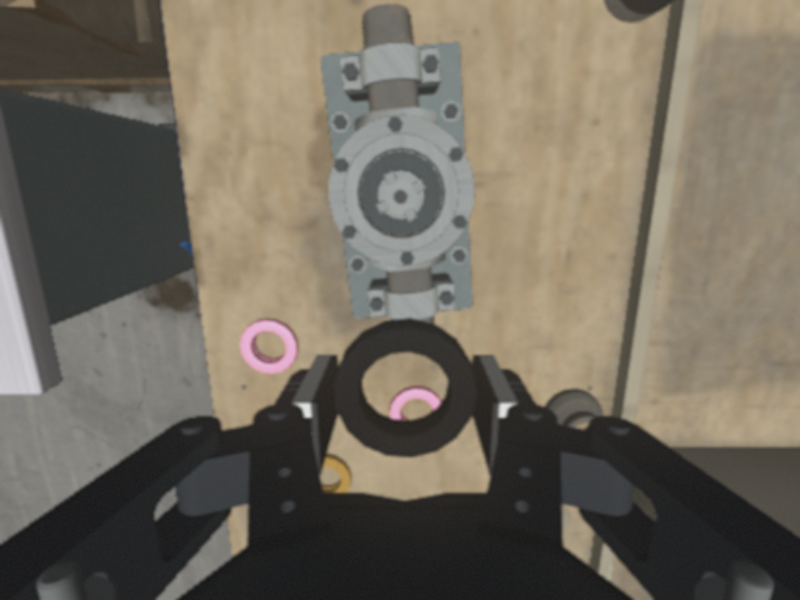

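The view shows the ring level in the fingers at (405,387), the stem at (400,196) with its keyed end, and the valve clear. Measuring ring offset and stem angle.

```bash
cat >> h.py <<'E'
def keyang(c,cx,cy):
    # 4-fold angle of key edges in height map: rectified top view radius 14mm
    P=cloud(c);z=P[...,2];r=np.hypot(P[...,0]-cx,P[...,1]-cy)
    m=(r>.0098)&(r<.0128)&(z>.085)&(z<.15)
    a=np.arctan2(P[...,1]-cy,P[...,0]-cx)[m];w=(z[m]>.138).astype(float)
    h=np.histogram(a,36,(-np.pi,np.pi),weights=w)[0]/np.maximum(1,np.histogram(a,36,(-np.pi,np.pi))[0])
    ac=-np.pi+(np.arange(36)+.5)*np.pi/18
    F=np.sum(h*np.exp(4j*ac));return np.degrees(np.angle(F))/4,abs(F)/36,np.round(h,1)
E
python3 - <<'E'
from h import *
s=manip.observe();p0=s["position"];c=shot("wrist");P=cloud(c);z=P[...,2]
m=(c["frame"].max(-1)<90)&(abs(P[...,0]-p0[0])<.0255)&(abs(P[...,1]-p0[1])<.03)&(z>p0[2]-.02)&(z<p0[2]+.03)
k=circ(P,m,p0[2]-.02);print(p0,k,np.percentile(z[m],[1,10,50,90,99]))
print("rel",k[:2]-p0[:2],k[3:5]-p0[:2]);print(keyang(c,.4866,.0262))
E
```

```text
[ 0.48899323 -0.03587606  0.22214504] [ 0.489  -0.0334  0.0268  0.489  -0.0353  0.0484  0.0444  0.2363] [0.22728129 0.23178957 0.23626719 0.23974164 0.25070506]
rel [6.77368768e-06 2.47606208e-03] [6.77368768e-06 5.76062083e-04]
(np.float64(28.48515693398914), np.float64(0.2551147241173905), array([0. , 0.4, 1. , 1. , 0.4, 0. , 0. , 0. , 0. , 0. , 0.8, 1. , 1. ,
       0.1, 0. , 0. , 0. , 0. , 0. , 0.7, 1. , 1. , 0.2, 0. , 0. , 0. ,
       0. , 0. , 0.3, 1. , 1. , 0.3, 0. , 0. , 0. , 0. ]))
```

Call:
apply_moves:
  steps: [20,-1,0,0,40,45,-2.4,0,0,40,61.7,-2.4,0,0,40,61.7,-2.4,25,0,40,61.7,-2.4,50,0,40,61.7,-2.4,70,0,40,61.7,-2.4,70,0,40,61.7,-2.4,70,0,40]

```text
t: 7.75
position: [0.4864, 0.026, 0.1521]
orientation: [-2.222, -2.219, 0.002]
force: [-0.2, -0.3, 1.0]
opening: 0.551
gripper_force: 32.2
```

```bash
python3 - <<'E'
from h import *
s=manip.observe();p0=s["position"];c=shot("wrist");P=cloud(c);z=P[...,2];print(p0,s["force"])
m=(c["frame"].max(-1)<90)&(abs(P[...,0]-p0[0])<.0255)&(abs(P[...,1]-p0[1])<.03)&(z>p0[2]-.02)&(z<p0[2]+.03)
print(circ(P,m,p0[2]+.01))
m=(z>.138)&(z<.148)&(abs(P[...,0]-p0[0])<.02)&(abs(P[...,1]-p0[1])<.02);print(circ(P,m,.1))
cv2.imwrite("pics/i.png",c["frame"][130:330,130:390])
E
```

```text
[0.48638079 0.02597066 0.15209716] [-0.19872123 -0.3135108   1.00683513]
[0.4863 0.0281 0.027  0.4864 0.0261 0.0485 0.0448 0.1663]
[0.4854 0.0218 0.0115 0.485  0.0232 0.0196 0.015  0.1427]
```

View pics/i.png

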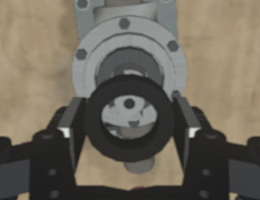

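The crop shows the stem tip through the ring's bore, consistent with alignment. Descending.

Call:
apply_moves:
  steps: [0,0,10,0,40,0,0,20,0,40,0,0,30,0,40,0,0,40,0,40,0,0,46,0,40,0,0,48,0,40,0,0,49,0,40,0,0,49,0,40]

```text
t: 8.47
position: [0.4866, 0.0267, 0.1033]
orientation: [-2.221, -2.221, 0.0]
force: [-0.1, 0.0, 1.2]
opening: 0.547
gripper_force: 32.2
```

Call:
apply_moves:
  steps: [0,0,1,0,40,0,0,2,0,40,0,0,2.5,0,40,0,0,2.5,0,40]

```text
t: 8.8
position: [0.4866, 0.0267, 0.1008]
orientation: [2.221, 2.221, -0.0]
force: [0.1, 0.6, -0.4]
opening: 0.544
gripper_force: 32.2
```

Call:
apply_moves:
  steps: [0,0,0,0,58,0,0,0,0,58,0,0,0,0,58,0,0,-10,0,58,0,0,-35,0,58,0,0,-70,0,58,-10,0,-105,0,58,-35,-5,-115,0,58,-65,-10,-115,0,58,-65,-10,-115,0,58]

```text
t: 9.63
position: [0.4763, -0.0417, 0.2176]
orientation: [2.221, 2.218, 0.0]
force: [-0.3, 1.4, -0.2]
opening: 0.679
gripper_force: 0.0
```

```bash
python3 - <<'E'
from h import *
s=manip.observe();print(s["t"],s["position"],s["opening"],s["force"])
c=shot("wrist");P=cloud(c);z=P[...,2];r=np.hypot(P[...,0]-.4866,P[...,1]-.0262)
m=(r<.03)&(r>.0165)&(c["frame"].max(-1)<75)&(z>.095)&(z<.13)
print(m.sum(),circ(P,m,.105),np.percentile(z[m],[5,50,95]));print(keyang(c,.4866,.0262)[:2])
cv2.imwrite("pics/j.png",c["frame"])
E
```

```text
9.6333 [ 0.47632786 -0.04167717  0.21757949] 0.6794094676609629 [-0.3221472   1.40996777 -0.23122984]
1193 [0.4867 0.0261 0.0237 0.4866 0.0259 0.0443 0.0452 0.1148] [0.11359569 0.11478546 0.1159822 ]
(np.float64(28.287274306716178), np.float64(0.26405907415074))
```

Packing ring is seated and centred (top at 0.115). Now to the brass follower.

Call:
apply_moves:
  steps: [-35,-12,0,0,58,-70,-24,0,0,58,-105,-36,0,0,58,-140,-48,20,0,58,-175,-58,50,0,58,-201,-63,85,0,58,-201,-63,115,0,58,-201,-63,136,0,58,-201,-63,136,0,58,-201,-63,136,0,58]

```text
t: 10.52
position: [0.4136, -0.2388, 0.08]
orientation: [-2.22, -2.22, 0.0]
force: [-0.8, 0.4, 0.5]
opening: 0.678
gripper_force: 0.0
```

```bash
cat >> h.py <<'E'
def brass():
    s=manip.observe();p0=s["position"];print(s["t"],p0,s["force"])
    c=shot("wrist");P=cloud(c);z=P[...,2];hsv=cv2.cvtColor(c["frame"],cv2.COLOR_BGR2HSV)
    m=(z>.009)&(z<.018)&(abs(P[...,0]-p0[0])<.04)&(abs(P[...,1]-p0[1])<.045)
    print(np.median(hsv[m],axis=0),circ(P,m,.009),manip.observe()["position"])
E
python3 -c "
from h import *
brass()"
```

```text
10.5167 [ 0.41358486 -0.23879289  0.07998911] [-0.79642254  0.41019074  0.48788811]
[ 20. 139. 158.] [ 0.4132 -0.2404  0.0249  0.4132 -0.2399  0.0464  0.047   0.0137] [ 0.41426211 -0.2391696   0.08120071]
```

Call:
apply_moves:
  steps: [-1,-0.5,25,0,58,-1,-0.5,50,0,58,-1,-0.5,66,0,58,-1,-0.5,75,0,58,-1,-0.5,79,0,58,-1,-0.5,79,0,58,-1,-0.5,79,0,40,-1,-0.5,79,0,40,-1,-0.5,79,0,40,-1,-0.5,79,0,40]

```text
t: 11.4
position: [0.4138, -0.2407, 0.0025]
orientation: [2.22, 2.22, 0.001]
force: [-0.8, 3.1, 5.0]
opening: 0.566
gripper_force: 30.1
```

Call:
apply_moves:
  steps: [0,0,-15,0,40,0,0,-50,0,40,0,0,-90,0,40,0,0,-130,0,40,5,2,-168,0,40,25,10,-198,0,40,55,20,-220,0,40,90,33,-222,0,40,125,46,-222,0,40,160,60,-222,0,40]

```text
t: 12.23
position: [0.4734, -0.0787, 0.225]
orientation: [2.22, 2.219, 0.002]
force: [1.4, -0.2, -1.7]
opening: 0.568
gripper_force: 31.7
```

Call:
apply_moves:
  steps: [25,8,0,0,40,40,13,0,0,40,46,13,0,0,40,46,13,0,0,40,46,13,0,0,40]

```text
t: 12.65
position: [0.4859, -0.0347, 0.2235]
orientation: [2.22, 2.221, 0.0]
force: [-0.2, -0.0, -0.9]
opening: 0.563
gripper_force: 31.7
```

```bash
python3 - <<'E'
from h import *
s=manip.observe();p0=s["position"];print(s["t"],p0,s["opening"],s["gripper_force"])
c=shot("wrist");P=cloud(c);z=P[...,2];hsv=cv2.cvtColor(c["frame"],cv2.COLOR_BGR2HSV)
m=(hsv[...,0]>12)&(hsv[...,0]<28)&(hsv[...,1]>80)&(abs(P[...,0]-p0[0])<.03)&(abs(P[...,1]-p0[1])<.035)&(z>p0[2]-.01)&(z<p0[2]+.03)
k=circ(P,m,p0[2]-.02);print(k,np.percentile(z[m]-p0[2],[5,50,95]),"rel",k[:2]-p0[:2],k[3:5]-p0[:2])
r=np.hypot(P[...,0]-.4866,P[...,1]-.0262);m=(r<.03)&(r>.0165)&(c["frame"].max(-1)<75)&(z>.095)&(z<.13)
print(circ(P,m,.105));m=(r<.016)&(z>.138);print(circ(P,m,.1))
E
```

```text
12.65 [ 0.48591488 -0.03467691  0.22351687] 0.5625667511776244 31.68192967772484
[ 0.4864 -0.0355  0.0261  0.4863 -0.0338  0.0479  0.0468  0.2345] [0.00244665 0.01100812 0.01215458] rel [ 0.00048512 -0.00082309] [0.00038512 0.00087691]
[0.4869 0.0263 0.0236 0.4869 0.026  0.045  0.0445 0.1149]
[0.4867 0.026  0.013  0.4868 0.0261 0.0213 0.0215 0.1426]
```

Call:
apply_moves:
  steps: [25,0.5,0,0,40,50,0.5,0,0,40,61,0.5,10,0,40,61,0.5,40,0,40,61,0.5,62,0,40,61,0.5,68,0,40,61,0.5,68,0,40]

```text
t: 13.28
position: [0.4858, 0.0259, 0.1534]
orientation: [-2.221, -2.219, 0.003]
force: [-1.0, 0.5, -1.4]
opening: 0.565
gripper_force: 31.7
```

Call:
apply_moves:
  steps: [0,0,8,0,40,0,0,16,0,40,0,0,24,0,40,0,0,32,0,40,0,0,36,0,40,0,0,37,0,40,0,0,37,0,40]

```text
t: 13.87
position: [0.4865, 0.0267, 0.1177]
orientation: [-2.221, -2.221, 0.001]
force: [0.1, -1.2, -1.2]
opening: 0.567
gripper_force: 31.7
```

Call:
apply_moves:
  steps: [0,0,1,0,40,0,0,1,0,40,0,0,1,0,62,0,0,1,0,62,0,0,1,0,62,0,0,-10,0,62,0,0,-45,0,62,0,0,-85,0,62,-40,0,-105,0,62,-40,0,-105,0,75]

```text
t: 14.7
position: [0.4879, -0.0164, 0.2281]
orientation: [2.217, 2.217, 0.004]
force: [0.6, 0.2, -0.5]
opening: 0.846
gripper_force: 0.0
```

```bash
python3 - <<'E'
from h import *
s=manip.observe();print(s["t"],s["position"],s["opening"],s["force"])
c=shot("wrist");P=cloud(c);z=P[...,2];r=np.hypot(P[...,0]-.4866,P[...,1]-.0262)
m=(r<.03)&(r>.0165)&(z>.118)&(z<.145)
print(m.sum(),circ(P,m,.105),np.percentile(z[m],[5,50,95]));print(keyang(c,.4866,.0262)[:2])
cv2.imwrite("pics/k.png",c["frame"])
E
```

```text
14.7 [ 0.48790563 -0.01640722  0.22805404] 0.8463727349317132 [ 0.6220896   0.15578775 -0.54902837]
1413 [0.4869 0.0267 0.0249 0.4867 0.0269 0.0469 0.0471 0.1288] [0.12754508 0.12878626 0.12989241]
(np.float64(28.89612840068935), np.float64(0.2600229017852476))
```

Call:
apply_moves:
  steps: [35,-15,-5,0,80,75,-30,-10,0,80,115,-45,-15,0,80,155,-60,-20,0,80,190,-72,-25,0,80,215,-80,-25,0,80,230,-80,-25,0,80,235,-80,-25,0,80,235,-80,-25,0,80]

```text
t: 15.5
position: [0.4061, 0.2226, 0.2475]
orientation: [-2.219, -2.223, 0.001]
force: [0.1, 0.1, -0.7]
opening: 0.938
gripper_force: 0.0
```

```bash
python3 - <<'E'
from h import *
s=manip.observe();p0=s["position"];print(s["t"],p0,s["opening"])
c=shot("wrist");P=cloud(c);z=P[...,2];hsv=cv2.cvtColor(c["frame"],cv2.COLOR_BGR2HSV)
m=(hsv[...,0]>95)&(hsv[...,0]<130)&(hsv[...,1]>120)&(z>.005)&(z<.04)
k,l,st,_=cv2.connectedComponentsWithStats(m.astype(np.uint8));m=l==1+np.argmax(st[1:,4])
t=m&(z>.027);p=P[t];print(m.sum(),t.sum())
(cx,cy),(w,h),a=cv2.minAreaRect((p[:,:2]*1e4).astype(np.float32));print("rect",cx/1e4,cy/1e4,w/1e4,h/1e4,a,np.percentile(p[:,2],[5,50,95]))
q=p[:,:2]-[cx/1e4,cy/1e4];rr=np.hypot(*q.T);f=q[rr>.03];print("wing angle",np.degrees(np.angle(np.sum((f[:,0]+1j*f[:,1])**2))/2))
cv2.imwrite("pics/l.png",cv2.resize(c["frame"],(600,450)))
E
```

```text
15.5 [0.40609322 0.22264812 0.24745148] 0.9380799643578781
614 597
rect 0.4090535400390625 0.27656669921875 0.08397924194335937 0.04587751770019531 1.8996702432632446 [0.02756743 0.02951823 0.03103136]
wing angle 29.276051875347108
```

View pics/l.png

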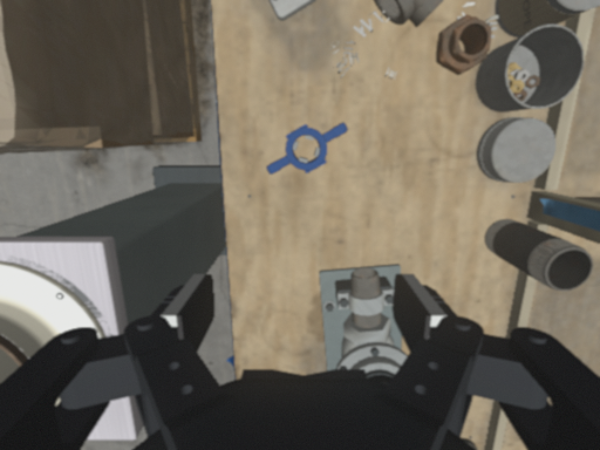

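Follower is seated (top 0.129, centred). The view shows the blue handle at (306,147), its wings about 29° from x. Stem keys lie at about 28.5°. Turning the gripper to the flats.

Call:
apply_moves:
  steps: [7,0,15,6.8,68,14,1,30,13.6,68,21,1,45,20.4,68,28,2,60,27.2,68,35,2,75,34,68,42,2,90,40.8,68,49,3,105,47.6,68,55,3,120,54.4,68,55,3,130,60.5,68,55,3,130,60.5,68]

```text
t: 16.38
position: [0.409, 0.2753, 0.1156]
orientation: [3.04, 0.789, -0.006]
force: [-0.3, -0.7, 0.0]
opening: 0.795
gripper_force: 0.0
```

```bash
cat >> h.py <<'E'
def handle(zt,tol=.006):
    s=manip.observe();p0=s["position"];M=R.from_rotvec(s["orientation"]).as_matrix();print(s["t"],p0,"xtool",np.degrees(np.arctan2(M[1,0],M[0,0])),np.round(s["joint_positions"],2),s["force"])
    c=shot("wrist");P=cloud(c);z=P[...,2];hsv=cv2.cvtColor(c["frame"],cv2.COLOR_BGR2HSV)
    m=(hsv[...,0]>95)&(hsv[...,0]<130)&(hsv[...,1]>100)&(abs(z-zt)<tol)&(np.hypot(P[...,0]-p0[0],P[...,1]-p0[1])<.07)
    p=P[m];ctr=p0[:2]
    for _ in range(4):
        q=p[:,:2]-ctr;rr=np.hypot(*q.T);f=q[rr>.03];a=np.angle(np.sum((f[:,0]+1j*f[:,1])**2))/2
        u=np.array([np.cos(a),np.sin(a)]);n=np.array([-u[1],u[0]])
        lo,hi=np.percentile(q@u,[.5,99.5]);l2,h2=np.percentile(q[rr<.025]@n,[.5,99.5])
        ctr=ctr+u*(lo+hi)/2+n*(l2+h2)/2
    print("ctr",ctr,"ang",np.degrees(a),"len",hi-lo,h2-l2,"z",np.percentile(p[:,2],[5,50,95]),"tool-frame shift mm",M.T@(np.array([*ctr,p0[2]])-p0)*1e3)
    return c
E
python3 - <<'E'
from h import *
c=handle(.03);cv2.imwrite("pics/m.png",c["frame"])
E
```

```text
16.3833 [0.40903116 0.27527511 0.11560041] xtool 29.107629037228676 [ 0.44  0.05  1.78 -0.    1.31  1.5 ] [-0.34769361 -0.71124191  0.01213693]
ctr [0.41055825 0.27756694] ang 29.266339194712483 len 0.09267700288284242 0.04373820742396088 z [0.02690412 0.02929812 0.03075512] tool-frame shift mm [ 2.44907675 -1.25954437 -0.00904117]
```

```bash
cat >> h.py <<'E'
def bore(c,zt):
    hsv=cv2.cvtColor(c["frame"],cv2.COLOR_BGR2HSV);z=cloud(c)[...,2]
    m=((hsv[...,0]>95)&(hsv[...,0]<130)&(hsv[...,1]>100)&(z>zt-.005)&(z<zt+.01)).astype(np.uint8)
    m=cv2.morphologyEx(m,cv2.MORPH_CLOSE,np.ones((3,3)))
    cs,hi=cv2.findContours(m,cv2.RETR_CCOMP,cv2.CHAIN_APPROX_NONE)
    for k,h in zip(cs,hi[0]):
        if h[3]>=0 and len(k)>20:
            q=np.array([atz(c,*x[0],zt)[:2] for x in k]);A=np.c_[2*q,np.ones(len(q))]
            s=np.linalg.lstsq(A,(q**2).sum(1),rcond=None)[0];print("bore",s[:2],"r",np.sqrt(s[2]+s[0]**2+s[1]**2),len(k))
E
python3 - <<'E'
from h import *
c=handle(.03);bore(c,.03)
for q in("handle_bore","handle"):print(q,[(round(d["conf"],2),np.round(d["centre"],1),atz(c,*d["centre"],0)) for d in cams.landmark_of("wrist",q)[:2]])
E
```

```text
16.4333 [0.40946912 0.27548378 0.11696794] xtool 29.51905361306556 [ 0.44  0.05  1.78 -0.    1.31  1.49] [-0.41754239  0.37506444  0.49658411]
ctr [0.41053557 0.27741639] ang 29.379014226916226 len 0.09244248229117988 0.04355746081411141 z [0.02702529 0.02931016 0.03067157] tool-frame shift mm [ 1.88023407 -1.1562859  -0.0041979 ]
bore [0.40978085 0.27708755] r 0.015431805243154156 99
handle_bore [(0.76, array([254.4, 188.1]), array([4.07577416e-01, 2.78852850e-01, 5.55111512e-17]))]
handle [(0.78, array([257.4, 188.1]), array([0.40900763, 0.27632449, 0.        ]))]
```

Call:
apply_moves:
  steps: [1,-1,25,0,66,1,-1,50,0,66,1,-1,75,0,66,1,-1,95,0,66,1,-1,107,0,66,1,-1,113,0,66,1,-1,113,0,66]

```text
t: 17.17
position: [0.4098, 0.2777, 0.0044]
orientation: [3.037, 0.802, -0.002]
force: [0.6, 0.8, 0.2]
opening: 0.772
gripper_force: 0.0
```

Call:
apply_moves:
  steps: [0,0,0,0,40,0,0,0,0,40,0,0,0,0,40,0,0,0,0,40,0,0,0,0,40]
  squeeze: 60

```text
t: 17.58
position: [0.4107, 0.2783, 0.0063]
orientation: [-3.038, -0.801, -0.003]
force: [-0.8, -2.0, 7.1]
opening: 0.535
gripper_force: 62.5
```

Call:
apply_moves:
  steps: [0,0,-15,0,40,0,0,-50,0,40,0,0,-90,0,40,0,0,-130,0,40,-3,8,-168,0,40,-12,28,-200,0,40,-26,58,-220,0,40,-42,92,-224,0,40,-58,126,-224,0,40,-74,160,-224,0,40]

```text
t: 18.42
position: [0.4241, 0.1009, 0.2303]
orientation: [3.037, 0.802, 0.004]
force: [1.0, -0.5, -2.3]
opening: 0.537
gripper_force: 62.3
```

Call:
apply_moves:
  steps: [-14,34,0,0,40,-28,64,0,0,40,-40,88,0,0,40,-43,96,0,0,40,-43,96,0,0,40,-43,96,0,0,40]

```text
t: 18.92
position: [0.4342, -0.0022, 0.2293]
orientation: [-3.038, -0.798, -0.001]
force: [-0.5, 0.9, -1.8]
opening: 0.54
gripper_force: 62.3
```

```bash
python3 - <<'E'
from h import *
zt=manip.observe()["position"][2]+.027
c=handle(zt,.008);bore(c,zt);print(keyang(c,.4867,.0264))
P=cloud(c);z=P[...,2];r=np.hypot(P[...,0]-.4867,P[...,1]-.0264);m=(r<.016)&(z>.138)&(z<.15);print(circ(P,m,.1))
m=(r<.03)&(r>.0165)&(z>.118)&(z<.135);print(circ(P,m,.1))
cv2.imwrite("pics/n.png",cv2.resize(c["frame"],(600,450)))
E
```

```text
18.9167 [ 0.43415193 -0.00223732  0.229301  ] xtool 29.447484818408835 [-0.18 -0.15  1.74  0.    1.55  0.87] [-0.53023094  0.92331905 -1.78842994]
ctr [0.43954264 0.0004994 ] ang 29.072307760046634 len 0.0788853572287677 0.04561025224312932 z [0.24953166 0.25225448 0.25352534] tool-frame shift mm [6.0397129e+00 2.6705106e-01 4.2984849e-03]
bore [ 0.43492103 -0.00202522] r 0.014611541936870677 181
(np.float64(29.206600350039817), np.float64(0.261361362442621), array([0. , 0.3, 1. , 1. , 0.4, 0. , 0. , 0. , 0. , 0. , 1. , 1. , 1. ,
       0.3, 0. , 0. , 0. , 0. , 0. , 0.4, 1. , 1. , 0.1, 0. , 0. , 0. ,
       0. , 0. , 0.4, 1. , 1. , 0.8, 0. , 0. , 0. , 0. ]))
[0.4865 0.0262 0.0128 0.4865 0.0263 0.0215 0.0218 0.1426]
[0.4869 0.027  0.025  0.4871 0.0269 0.0468 0.0472 0.1288]
```

View pics/n.png

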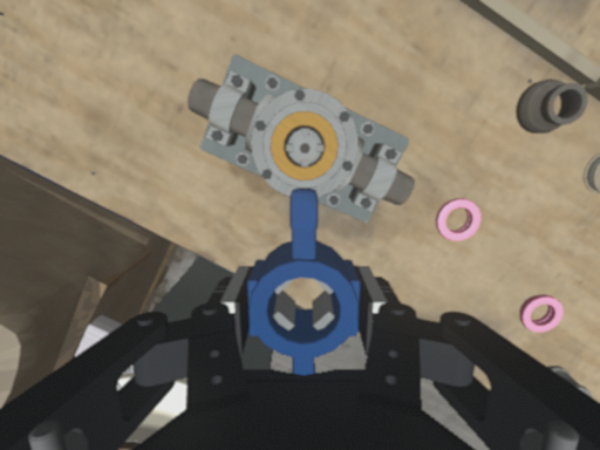

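The view shows the handle level in the grip (bore at (303,303)), the follower and keyed stem at (305,147), with keys parallel to the wings, so no turn should be needed. Moving over the stem.

Call:
apply_moves:
  steps: [20,0,0,0,40,45,0.5,0,0,40,61,0.5,0,0,40,61,0.5,25,0,40,61,0.5,50,0,40,61,0.5,66,0,40,61,0.5,70,0,40,61,0.5,70,0,40,61,0.5,70,0,40]

```text
t: 19.72
position: [0.4878, 0.0279, 0.1598]
orientation: [3.037, 0.801, 0.001]
force: [-0.7, -0.5, -1.9]
opening: 0.536
gripper_force: 62.3
```

```bash
python3 - <<'E'
from h import *
zt=manip.observe()["position"][2]+.0235
c=handle(zt,.006);bore(c,zt);P=cloud(c);z=P[...,2];r=np.hypot(P[...,0]-.4866,P[...,1]-.0263)
print(keyang(c,.4866,.0263)[:2]);m=(r<.016)&(z>.138)&(z<.146);print(m.sum(),circ(P,m,.1))
E
```

```text
19.7167 [0.48781342 0.02790834 0.15984911] xtool 29.559405130934735 [-0.1   0.01  1.74  0.    1.4   0.95] [-0.67589601 -0.49562055 -1.88463759]
ctr [0.4935287  0.03083402] ang 29.4667601685441 len 0.07945502003162935 0.04562853221556675 z [0.17921257 0.1826852  0.18407137] tool-frame shift mm [6.41471418e+00 2.74610197e-01 5.31895616e-03]
bore [0.48790924 0.02770941] r 0.014132264503841951 165
(np.float64(30.00000000000001), np.float64(0.07998292337699492))
137 [0.4801 0.023  0.0058 0.4801 0.0234 0.0089 0.0102 0.1425]
```

Call:
apply_moves:
  steps: [-0.8,0.6,0,0,40,-0.8,0.6,4,0,40,-0.8,0.6,7,0,40,-0.8,0.6,9,0,40,-0.8,0.6,11,0,40,-0.8,0.6,13,0,40,-0.8,0.6,13,0,40]

```text
t: 20.35
position: [0.487, 0.0263, 0.1453]
orientation: [-3.038, -0.8, 0.001]
force: [0.4, 0.5, -2.1]
opening: 0.534
gripper_force: 62.3
```

Call:
apply_moves:
  steps: [0,0,2,0,40,0,0,4,0,40,0,0,6,0,40,0,0,8,0,40,0,0,9,0,40,0,0,9,0,40,0,0,9,0,40]

```text
t: 20.93
position: [0.4871, 0.0263, 0.1367]
orientation: [-3.038, -0.8, 0.0]
force: [1.6, 0.8, -2.4]
opening: 0.535
gripper_force: 62.3
```

Call:
apply_moves:
  steps: [0,0,1,0,40,0,0,2,0,40,0,0,3,0,40,0,0,4,0,40,0,0,4,0,40,0,0,4,0,40,0,0,4,0,40]

```text
t: 21.52
position: [0.4872, 0.0263, 0.133]
orientation: [3.038, 0.8, 0.0]
force: [0.8, 1.1, 4.5]
opening: 0.537
gripper_force: 63.1
```

Call:
apply_moves:
  steps: [0,0,1,0,40,0,0,2,0,40,0,0,3,0,40,0,0,4,0,40,0,0,5,0,40,0,0,5,0,40,0,0,5,0,40,0,0,5,0,40]

```text
t: 22.18
position: [0.4873, 0.0263, 0.1284]
orientation: [3.038, 0.8, 0.001]
force: [-3.1, 0.7, 10.4]
opening: 0.537
gripper_force: 64.0
```

Call:
apply_moves:
  steps: [0,0,0.5,0,40,0,0,1,0,40,0,0,1,0,40,0,0,1,0,40,0,0,1,0,40]

```text
t: 22.6
position: [0.4873, 0.0263, 0.1275]
orientation: [3.038, 0.8, 0.001]
force: [-2.4, 0.7, 12.5]
opening: 0.533
gripper_force: 64.1
```

```bash
python3 - <<'E'
from h import *
zt=manip.observe()["position"][2]+.0235
c=handle(zt,.006);s=manip.observe();print(s["position"],s["force"],s["torque"])
P=cloud(c);z=P[...,2];r=np.hypot(P[...,0]-.4866,P[...,1]-.0263);hsv=cv2.cvtColor(c["frame"],cv2.COLOR_BGR2HSV)
b=(hsv[...,0]>95)&(hsv[...,0]<130)&(hsv[...,1]>100)&(r>.017)&(r<.022);print("hub top",np.percentile(z[b],[10,50,90]))
m=(r<.006)&(z>.13);print("stem top",np.median(z[m]),m.sum())
cv2.imwrite("pics/o.png",cv2.resize(c["frame"],(600,450)))
E
```

```text
22.6 [0.48728561 0.02633792 0.12749031] xtool 29.504835934174164 [-0.1   0.03  1.78  0.    1.33  0.95] [-2.44013346  0.7491848  12.51803923]
ctr [0.49301978 0.02922878] ang 29.42955515480692 len 0.0794624008769273 0.04545659960994323 z [0.14674862 0.15037723 0.15173176] tool-frame shift mm [6.41426694e+00 3.08106652e-01 3.78120739e-03]
[0.48728184 0.02634736 0.12748589] [-3.17386101  1.4421243  12.96093791] [0.26963513 0.59210856 0.01270037]
hub top [0.14065698 0.15072908 0.1516268 ]
stem top 0.14295033263140375 386
```

View pics/o.png

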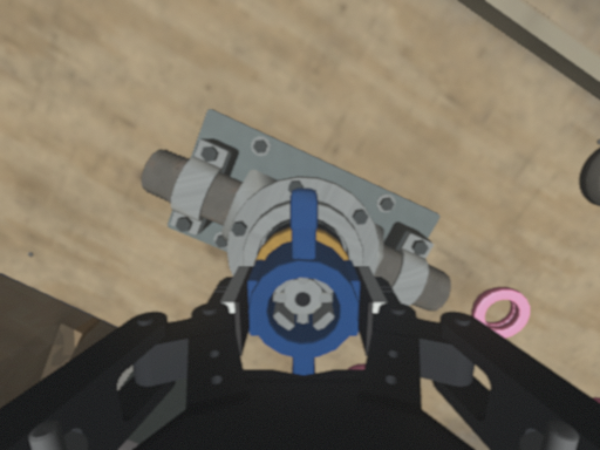

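The view shows the stem's keys inside the handle's grooves at (303,298), with the brass follower below. The seat is about 7 mm down at 12.5 N, not bottomed. Handing in.

```bash
python3 -c "
from rig import hand_in
print(hand_in())"
```

```text
the job is handed in; nothing more can be done
None
```

The valve stem is reassembled and the job is handed in at about 23 s: packing ring, then brass follower, then the handle, meshed and still gripped, pressing the spring seat down about 7 mm of its 8 mm (estimated from the force and hub height); the verdict was not shown.

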